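# Line up the canteen canisters by height

### The arm

A 6-joint arm with a two-finger parallel gripper is mounted at the origin on the work surface. World frame = base frame: x ahead of the robot, y to its left, z up, the work surface at z = 0. Lengths are in m, angles in rad, forces in N, time in s.
With the tool pointing down it reaches from about 0.275 to 0.975 m from the base axis. Payload 8.4 kg.
Tool frame: the origin (TCP) lies midway between the tips of the shut fingers; the grasp point (between the pads) lies 19 mm behind it; z points along the fingers, y is the line along which they close (so a half turn about z gives the same grasp; the last joint's range is limited). The gripper opens to 92 mm and grips with 3 to 60 N. Pads are 20 mm wide; open, the fingers measure 128 mm over their backs; the gripper's body (75 mm by 189 mm) begins 69 mm behind the grasp point.
Start: joints at [-1.262, 0.353, 1.633, -0, 1.155, -0.002], TCP at [0.191, -0.595, 0.215] pointing down, gripper open.
Joint ranges: [-2.63, 2.63], [-0.92, 2.1], [0.06, 2.66], [-1.3, 4.44], [0, 2.69], [-3.02, 3.02]. Speed limits (rad/s): [2.22, 2.22, 2.79, 3.14, 3.14, 3.14].

### API

Orientations are given as a unit quaternion [x, y, z, w].
In Python, from plant import monitor, camera, get_calibration, bot gives the robot as it stands. The module is installed in compiled form; this text tells all that it offers.
- The arm moves only by the tool drive_tool, never from a script. Its argument "increments" is one flat list of numbers, 7 for each row, row after row: the finger opening in cm, from 0 to 9.19, then the shift along the tool's x, y, z in cm, then the turn, a rotation vector about the tool's x, y, z in degrees. In form: [fingers, x, y, z, ax, ay, az, fingers, x, y, z, ax, ay, az, ...]. A call has exactly 5 rows; each row shifts and turns the commanded pose from where the row before left it, along the tool's axes as they then stand; what a row does not reach is not made up. A row lasts 1/8 s, in which the tool goes at most 62.5 mm and 10.7 degrees, less where a joint would pass 70% of its speed; a pose out of reach is approached as far as the arm can. A call is refused whole if a number of a shift passes 6.25 or a number of a turn 10.7, either way. A call with a gripper value outside its range is refused whole. The fingers move at their own pace and stop on an object; "force" is the grip in N (left out, the last holds). Time passes only in rows, so rows that do not move let the fingers close, or fill a call up. It gives the time, the measured TCP pose, the force, the opening and the grip force at its end, in the units of the state.
- monitor.state(): the state, without advancing time (a new reading comes with each control period).
- camera(name): name is "side" or "top" or "wrist"; returns the picture (420x560x3 uint8, red, green, blue); there is no depth.
- get_calibration(name): a dict with "fx", "fy", "cx", "cy" (pixels), "rvec" (rotation vector, rad) and "tvec" (3), from world to camera coordinates, as OpenCV has them; the wrist camera has in their place "mount" (4x4, takes a point from camera to tool coordinates, whose origin is the TCP and whose axes are the flange's). Camera axes: x right, y down, z forward; pixel columns grow to the right and rows downward; lengths in m; the calibration is good to about 2 mm. A picture is of the moment at which its call begins: read the wrist's pose just before it. get_calibration takes no time and is no camera call.
- bot.close_job(): hands the job in; it is judged then, once.
The state is a dict: "clock": time; "joints": joint angles; "qvel": joint speeds; "joint_efforts": joint torques, N m; "eef_pos": TCP position; "tcp_rot": TCP orientation; "wrist_force": force on the tool from outside, world axes, zero at the start; "moment": the same for the moment, N m; "grip_width": finger opening in m; "gripper_force": force on a finger pad.
Only numpy, scipy, OpenCV 4.12 (cv2) and the standard library are available. Lean on these libraries where they do the work, as an engineer would, in place of code of your own. Each camera call takes 0.05 s, during which the arm holds its last target. There are 200 camera calls.

### The job

Line the four steel canisters up on the green rail in order of height, each standing upright in the middle of its own black pad: the tallest next to the upright end plate, then step by step down to the shortest at the end with the low bar. Do not tip any of them over on the way, and let go of all of them.

Things in the scene. Friction and masses are not known exactly. Their poses are not given: they have to be found in the camera images.
- canister_xl_center (a point): Centre (half-way up) of the tallest and widest of four loose upright round stainless-steel canisters with flat black screw lids: 60 mm diameter, 104 mm tall in all (the top 12 mm is the fixed lid, 1 mm smaller in radius). z axis along the canister, up. Weighs roughly 340 g.
- canister_l_center (a point): Centre (half-way up) of the second tallest of four loose upright round stainless-steel canisters with flat black screw lids: 54 mm diameter, 86 mm tall in all (the top 12 mm is the fixed lid, 1 mm smaller in radius). z axis along the canister, up. Weighs roughly 250 g.
- canister_m_center (a point): Centre (half-way up) of the third tallest of four loose upright round stainless-steel canisters with flat black screw lids: 48 mm diameter, 68 mm tall in all (the top 12 mm is the fixed lid, 1 mm smaller in radius). z axis along the canister, up. Weighs roughly 180 g.
- canister_s_center (a point): Centre (half-way up) of the shortest and slimmest of four loose upright round stainless-steel canisters with flat black screw lids: 42 mm diameter, 50 mm tall in all (the top 12 mm is the fixed lid, 1 mm smaller in radius). z axis along the canister, up. Weighs roughly 120 g.
- pad1: One of four identical round black rubber pads, 72 mm diameter, 3 mm thick, fixed in a straight row 88 mm apart (centre to centre) on a flat green steel rail (90 x 450 mm, 8 mm thick, lying on the table). Origin at the centre of its underside, on the rail's top, so its upper face is 3 mm above the origin. The numbers say nothing of the order along the row: it differs from start to start. The pads' x axis points across the rail, y along it.
- pad2: One of four identical round black rubber pads, 72 mm diameter, 3 mm thick, fixed in a straight row 88 mm apart (centre to centre) on a flat green steel rail (90 x 450 mm, 8 mm thick, lying on the table). Origin at the centre of its underside, on the rail's top, so its upper face is 3 mm above the origin. The numbers say nothing of the order along the row: it differs from start to start. The pads' x axis points across the rail, y along it.
- pad3: One of four identical round black rubber pads, 72 mm diameter, 3 mm thick, fixed in a straight row 88 mm apart (centre to centre) on a flat green steel rail (90 x 450 mm, 8 mm thick, lying on the table). Origin at the centre of its underside, on the rail's top, so its upper face is 3 mm above the origin. The numbers say nothing of the order along the row: it differs from start to start. The pads' x axis points across the rail, y along it.
- pad4: One of four identical round black rubber pads, 72 mm diameter, 3 mm thick, fixed in a straight row 88 mm apart (centre to centre) on a flat green steel rail (90 x 450 mm, 8 mm thick, lying on the table). Origin at the centre of its underside, on the rail's top, so its upper face is 3 mm above the origin. The numbers say nothing of the order along the row: it differs from start to start. The pads' x axis points across the rail, y along it.
- end_plate: Upright steel plate across one end of the rail, 80 mm wide across the rail, 6 mm thick, 95 mm tall, fixed on the rail. Origin at the centre of its underside, on the row's line, 78 mm from the nearest pad's centre. Which end of the rail it stands at differs from start to start.
- end_bar: Low steel bar across the other end of the rail, 80 x 12 mm, 14 mm tall, fixed. Origin at the centre of its underside, on the row's line, 78 mm from the nearest pad's centre.
Mind the look-alikes: they are no part of the job. Leave any blue, orange or pink look-alike of the part that bears canister_s_center alone.

How it is judged:
By the outcome, as a careful person would: the job done as asked, in the order asked, and still so for the second after the job is handed in, with the robot touching nothing.
It also fails if it takes over 112 s, if anything falls off the work surface, if the arm or the gripper's body presses on something with over 40 N, if the wrist force passes 120 N, or if a joint passes its speed limit or range.

## Working session

There is one attempt and no reset: what is moved stays moved. The work goes in short steps, Python scripts to look and compute and a tool call to move; the robot and the scene stay as the last step left them, time stands still between calls to the robot, and variables do not carry over. Pictures are saved under pics/ and viewed, at most 14 in all, crops included, and the job is handed in when it is done.

Besides the shell and the picture viewer there is one more tool, called after "Request:" as name(argument=value, ...) on one line, values as JSON. drive_tool: Moves the arm, as the interface text tells. Its arguments: {"type":"object","properties":{"increments":{"type":"array"},"force":{"type":"number"}},"required":["increments"]}

```bash
mkdir -p pics; cat > h.py <<'E'
import numpy as np, cv2
from scipy.spatial.transform import Rotation as R
from plant import monitor, camera, get_calibration, bot
def snap(n,f):
    s=monitor.state(); im=camera(n); cv2.imwrite('pics/'+f,im[:,:,::-1]); return s,im
def ray(n,s,u,v):
    c=get_calibration(n); d=np.array([(u-c['cx'])/c['fx'],(v-c['cy'])/c['fy'],1.])
    if n=='wrist':
        M=np.array(c['mount']); Rt=R.from_quat(s['tcp_rot']).as_matrix()
        return np.array(s['eef_pos'])+Rt@M[:3,3], Rt@M[:3,:3]@d
    Rm=cv2.Rodrigues(np.array(c['rvec'],float))[0]; return -Rm.T@np.array(c['tvec'],float).ravel(), Rm.T@d
def atz(n,s,u,v,z):
    o,d=ray(n,s,u,v); return o+d*(z-o[2])/d[2]
E
python3 - <<'E'
from h import *
s,a=snap('top','top1.png'); _,b=snap('side','side1.png')
print(s['eef_pos'],R.from_quat(s['tcp_rot']).as_matrix().round(3),s['clock'])
for n in('top','side'):
    c=get_calibration(n);print(c, ray(n,s,280,210))
E
```

```text
[ 0.19097888 -0.59457895  0.21386525] [[ 0.952  0.306 -0.   ]
 [ 0.306 -0.952  0.001]
 [ 0.    -0.001 -1.   ]] 0.0
{'fx': 462.57102445072525, 'fy': 462.57102445072525, 'cx': 284.1269647118418, 'cy': 201.63503997824643, 'rvec': array([ 2.1121888 , -2.1798579 ,  0.09264301]), 'tvec': array([0.01676762, 0.4990243 , 0.88062321])} (array([ 0.39240699, -0.0254807 ,  0.93282964]), array([ 0.09977458,  0.03864191, -0.9944639 ]))
{'fx': 407.5881545007167, 'fy': 407.5881545007167, 'cx': 275.419097405868, 'cy': 213.58324442557097, 'rvec': array([ 2.37644391, -0.09081676,  0.03087001]), 'tvec': array([-0.52975023,  0.07127488,  0.70797679])} (array([ 0.4978075 , -0.47662889,  0.55853303]), array([ 0.0604417 ,  0.69532237, -0.71629408]))
```

View pics/top1.png

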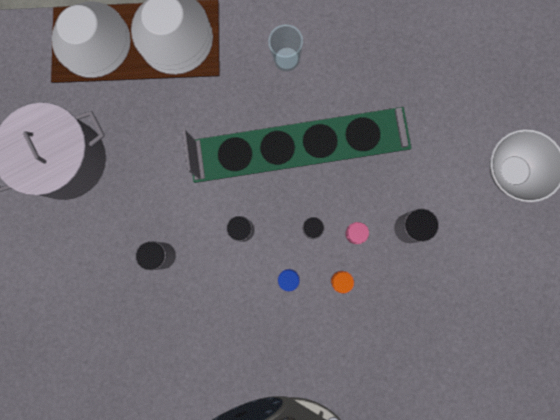

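View pics/side1.png

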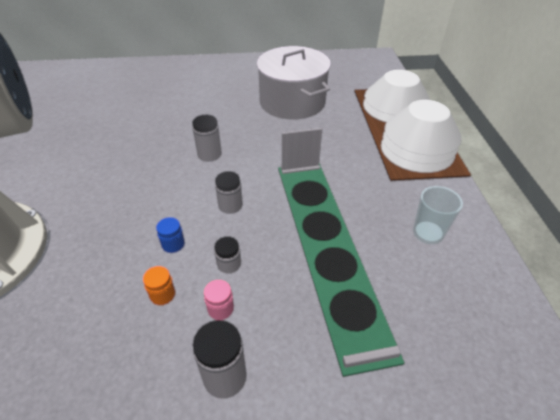

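Top: the plate is at the left end (193,157) and the bar at the right (402,127). Pads are at (235,154), (278,148), (320,140) and (363,134). Lids: XL (422,225), L (151,256), M (239,228), S (313,228). Candidates for S are the steel one at (313,228) and the pink (358,233), blue (289,280) and orange (343,282) ones. Only (313,228) is steel with a black lid.

```bash
python3 - <<'E'
from h import *
im=cv2.imread('pics/top1.png'); g=im.max(2)
s=None
pts=dict(XL=(422,225,.104),L=(151,256,.086),M=(239,228,.068),S=(313,228,.050),P1=(235,154,.011),P2=(278,148,.011),P3=(320,140,.011),P4=(363,134,.011))
m=(g<45).astype(np.uint8)
n,lab,st,ce=cv2.connectedComponentsWithStats(m)
for k,(u,v,z) in pts.items():
    l=lab[v,u]; c=ce[l]; x,y,w,h,a=st[l]
    print(k,g[v,u],c.round(1),w,h,a,'box centre',x+(w-1)/2,y+(h-1)/2,atz('top',s,*c,z).round(4), 'diam~',(2*np.sqrt(a/np.pi)*(.933-z)/462*1000).round(1))
for k,(u,v,z) in dict(pink=(358,233,.05),blue=(289,280,.05),orange=(343,282,.05)).items(): print(k,atz('top',s,u,v,z).round(3))
cv2.imwrite('pics/crop1.png',cv2.resize(im[100:300,120:460],None,fx=2.35,fy=2.35,interpolation=cv2.INTER_CUBIC))
c=get_calibration('wrist');print(c)
E
```

```text
XL 33 [421.3 224.6] 32 31 760 box centre 421.5 225.0 [ 0.4412 -0.2437  0.104 ] diam~ 55.8
L 41 [150.1 255.2] 27 26 541 box centre 150.0 255.5 [0.4018 0.2485 0.086 ] diam~ 48.1
M 42 [238.6 227.7] 22 23 376 box centre 238.5 228.0 [0.4484 0.0868 0.068 ] diam~ 41.0
S 36 [313.1 227.1] 19 19 269 box centre 313.0 227.0 [ 0.4461 -0.0533  0.05  ] diam~ 35.4
P1 32 [234.6 153.8] 34 33 858 box centre 234.5 154.0 [0.603  0.0997 0.011 ] diam~ 66.0
P2 30 [277.1 147.2] 33 33 861 box centre 277.0 147.0 [0.6136 0.0127 0.011 ] diam~ 66.1
P3 33 [319.6 140.6] 34 32 864 box centre 319.5 140.5 [ 0.624  -0.0743  0.011 ] diam~ 66.2
P4 29 [362.4 133.9] 34 33 872 box centre 362.5 134.0 [ 0.6346 -0.1616  0.011 ] diam~ 66.5
pink [ 0.432 -0.138  0.05 ]
blue [ 0.348 -0.004  0.05 ]
orange [ 0.341 -0.106  0.05 ]
{'fx': 360.38806170501516, 'fy': 360.38806170501516, 'cx': 276.7607139968236, 'cy': 206.40666878438563, 'mount': array([[-5.16144742e-04, -9.67343222e-01, -2.53469575e-01,
         7.10026690e-02],
       [ 9.99999852e-01, -4.55262881e-04, -2.98849295e-04,
        -6.85705583e-04],
       [ 1.73694551e-04, -2.53469691e-01,  9.67343313e-01,
        -1.70393088e-01],
       [ 0.00000000e+00,  0.00000000e+00,  0.00000000e+00,
         1.00000000e+00]])}
```

View pics/crop1.png

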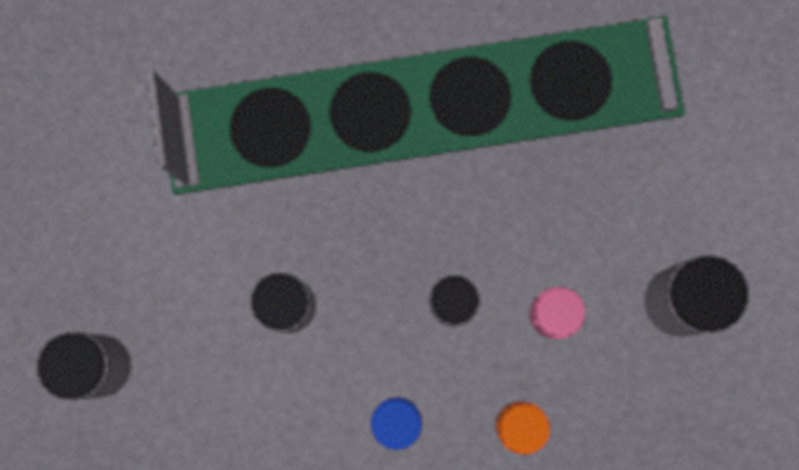

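The crop confirms it: the steel, black-lidded S is at about (455,300) in the crop, apart from pink, blue and orange. Pad spacing measures 88 mm, as specified. I'll turn the fingers across the rail first and keep that yaw throughout.

Request:
drive_tool(increments=[9.19, 0, 0, 0, 0, 0, -10, 9.19, 0, 0, 0, 0, 0, -10, 9.19, 0, 0, 0, 0, 0, -10, 9.19, 0, 0, 0, 0, 0, -10, 9.19, 0, 0, 0, 0, 0, -10])

```text
clock: 0.72
eef_pos: [0.1911, -0.5948, 0.2141]
tcp_rot: [0.828, 0.56, 0.0, -0.0]
wrist_force: [0.3, 0.3, 0.7]
grip_width: 0.0918
gripper_force: 0.0
```

Request:
drive_tool(increments=[9.19, 0, 0, 0, 0, 0, -10, 9.19, 0, 0, 0, 0, 0, -10, 9.19, 0, 0, 0, 0, 0, -9, 9.19, 0, 0, 0, 0, 0, 0, 9.19, 0, 0, 0, 0, 0, 0])

```text
clock: 1.35
eef_pos: [0.1911, -0.5949, 0.2144]
tcp_rot: [0.665, 0.747, 0.0, -0.0]
wrist_force: [0.1, 0.6, 0.3]
grip_width: 0.0919
gripper_force: 0.0
```

```bash
cat >> h.py <<'E'
T=dict(XL=(.4412,-.2437),L=(.4018,.2485),M=(.4484,.0868),S=(.4461,-.0533),P1=(.603,.0997),P2=(.6136,.0127),P3=(.624,-.0743),P4=(.6346,-.1616))
def go(k,z=None):
    s=monitor.state(); Rt=R.from_quat(s['tcp_rot']); p=np.array(s['eef_pos']); t=np.array([*T[k],p[2] if z is None else z])
    print(k,'t',round(s['clock'],2),'p',p.round(4),'tool cm',(Rt.inv().apply(t-p)*100).round(2),'yaw y',np.degrees(np.arctan2(Rt.as_matrix()[1,1],Rt.as_matrix()[0,1])).round(2),'tilt',Rt.as_matrix()[:2,2].round(4),'w',round(s['grip_width'],4),'F',np.round(s['wrist_force'],1),'g',round(s['gripper_force'],1))
E
python3 -c "
from h import *
go('XL')"
```

```text
XL t 1.35 p [ 0.1911 -0.5949  0.2144] tool cm [3.201e+01 2.889e+01 1.000e-02] yaw y 6.61 tilt [-0.0001  0.0004] w 0.0919 F [0.1 0.6 0.3] g 0.0
```

Request:
drive_tool(increments=[9.19, 3.2, 2.89, 0, 0, 0, 0, 9.19, 3.2, 2.89, 0, 0, 0, 0, 9.19, 3.2, 2.89, 0, 0, 0, 0, 9.19, 3.2, 2.89, 0, 0, 0, 0, 9.19, 3.2, 2.89, 0, 0, 0, 0])

```text
clock: 1.98
eef_pos: [0.3163, -0.4179, 0.2147]
tcp_rot: [0.665, 0.747, -0.0, 0.0]
wrist_force: [0.3, -0.3, -0.6]
grip_width: 0.0919
gripper_force: 0.0
```

Request:
drive_tool(increments=[9.19, 3.2, 2.89, 0, 0, 0, 0, 9.19, 3.2, 2.89, 0, 0, 0, 0, 9.19, 3.2, 2.89, 0, 0, 0, 0, 9.19, 3.2, 2.89, 0, 0, 0, 0, 9.19, 3.2, 2.89, 0, 0, 0, 0])

```text
clock: 2.6
eef_pos: [0.4409, -0.2419, 0.2147]
tcp_rot: [0.665, 0.747, 0.0, 0.0]
wrist_force: [1.0, -0.7, 0.5]
grip_width: 0.0919
gripper_force: 0.0
```

Request:
drive_tool(increments=[9.19, 0, 0, 3, 0, 0, 0, 9.19, 0, 0, 3, 0, 0, 0, 9.19, 0, 0, 1.5, 0, 0, 0, 9.19, 0, 0, 0, 0, 0, 0, 9.19, 0, 0, 0, 0, 0, 0])

```text
clock: 3.22
eef_pos: [0.4407, -0.2435, 0.1405]
tcp_rot: [0.664, 0.748, 0.0, 0.001]
wrist_force: [-0.1, -0.8, -0.2]
grip_width: 0.0916
gripper_force: 0.0
```

```bash
python3 -c "
from h import *
go('XL',.045)
s,i=snap('wrist','w1.png')"
```

```text
XL t 3.23 p [ 0.4407 -0.2435  0.1405] tool cm [-0.01  0.03  9.55] yaw y 6.76 tilt [ 0.0011 -0.0006] w 0.0916 F [-0.1 -0.8 -0.2] g 0.0
```

View pics/w1.png

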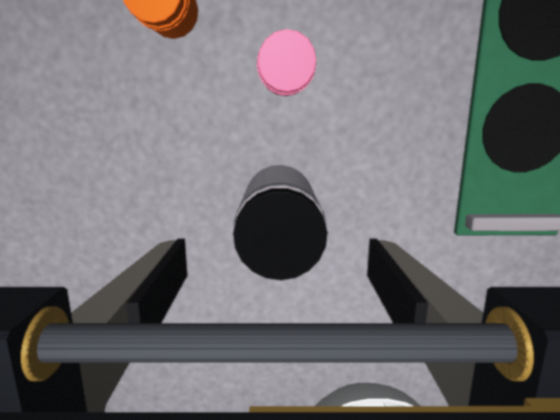

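The XL lid is at (281,232), centred between the fingers, and the tips are above it. I'll check its position from this wrist picture.

```bash
python3 -c "
from h import *
s=monitor.state()
print(atz('wrist',s,281,232,.104),atz('wrist',s,527,128,.011))"
```

```text
[ 0.44303567 -0.24184888  0.104     ] [ 0.63610641 -0.16103432  0.011     ]
```

Request:
drive_tool(increments=[9.19, 0, 0, 2, 0, 0, 0, 9.19, 0, 0, 2, 0, 0, 0, 9.19, 0, 0, 2, 0, 0, 0, 9.19, 0, 0, 2, 0, 0, 0, 9.19, 0, 0, 1.5, 0, 0, 0])

```text
clock: 3.9
eef_pos: [0.4406, -0.2434, 0.0446]
tcp_rot: [0.664, 0.748, 0.0, 0.001]
wrist_force: [-0.5, 1.1, 0.3]
grip_width: 0.0919
gripper_force: 0.0
```

Request:
drive_tool(increments=[8, 0, 0, 0, 0, 0, 0, 7.4, 0, 0, 0, 0, 0, 0, 6.8, 0, 0, 0, 0, 0, 0, 6.2, 0, 0, 0, 0, 0, 0, 5.5, 0, 0, 0, 0, 0, 0], force=25)

```text
clock: 4.53
eef_pos: [0.4411, -0.2434, 0.0452]
tcp_rot: [0.664, 0.748, 0.0, 0.001]
wrist_force: [1.8, 0.6, 4.0]
grip_width: 0.0596
gripper_force: 25.0
```

Request:
drive_tool(increments=[5, 0, 0, 0, 0, 0, 0, 5, 0, 0, 0, 0, 0, 0, 5, 0, 0, 0, 0, 0, 0, 5, 0, 0, 0, 0, 0, 0, 5, 0, 0, 0, 0, 0, 0], force=25)

```text
clock: 5.15
eef_pos: [0.4411, -0.2434, 0.0452]
tcp_rot: [0.664, 0.748, 0.0, 0.001]
wrist_force: [2.6, 1.7, 5.5]
grip_width: 0.0599
gripper_force: 25.0
```

Request:
drive_tool(increments=[5, 0, 0, -1, 0, 0, 0, 5, 0, 0, -2.5, 0, 0, 0, 5, 0, 0, -3, 0, 0, 0, 5, 0, 0, -2.5, 0, 0, 0, 5, 0, 0, -1, 0, 0, 0])

```text
clock: 5.78
eef_pos: [0.44, -0.2431, 0.1457]
tcp_rot: [0.664, 0.748, 0.0, 0.0]
wrist_force: [1.7, 0.6, -4.2]
grip_width: 0.0598
gripper_force: 25.0
```

Request:
drive_tool(increments=[5, 1, 0.6, 0, 0, 0, 0, 5, 2.5, 1.6, 0, 0, 0, 0, 5, 3, 1.9, 0, 0, 0, 0, 5, 3, 1.9, 0, 0, 0, 0, 5, 3, 1.9, 0, 0, 0, 0])

```text
clock: 6.4
eef_pos: [0.5032, -0.1076, 0.1431]
tcp_rot: [0.664, 0.748, -0.001, -0.001]
wrist_force: [1.0, -0.5, -3.0]
grip_width: 0.0595
gripper_force: 25.0
```

Request:
drive_tool(increments=[5, 3, 1.9, 0, 0, 0, 0, 5, 3, 1.9, 0, 0, 0, 0, 5, 3, 1.9, 0, 0, 0, 0, 5, 3, 1.9, 0, 0, 0, 0, 5, 3, 1.9, 0, 0, 0, 0])

```text
clock: 7.02
eef_pos: [0.5795, 0.0524, 0.1428]
tcp_rot: [0.664, 0.748, -0.001, -0.001]
wrist_force: [0.2, 0.3, -4.5]
grip_width: 0.0597
gripper_force: 25.0
```

Request:
drive_tool(increments=[5, 2.5, 1.6, 0, 0, 0, 0, 5, 1.5, 0.9, 0, 0, 0, 0, 5, 0.7, 0.3, 0, 0, 0, 0, 5, 0, 0, 0, 0, 0, 0, 5, 0, 0, 0, 0, 0, 0])

```text
clock: 7.65
eef_pos: [0.6021, 0.0998, 0.1445]
tcp_rot: [0.664, 0.748, -0.0, -0.0]
wrist_force: [-0.4, -0.5, -3.2]
grip_width: 0.0597
gripper_force: 25.0
```

```bash
python3 -c "
from h import *
go('P1',.0565)
s,i=snap('wrist','w2.png')"
```

```text
P1 t 7.65 p [0.6021 0.0998 0.1445] tool cm [-0.02  0.09  8.8 ] yaw y 6.77 tilt [-0.0005 -0.0003] w 0.0597 F [-0.4 -0.5 -3.2] g 25.0
```

View pics/w2.png

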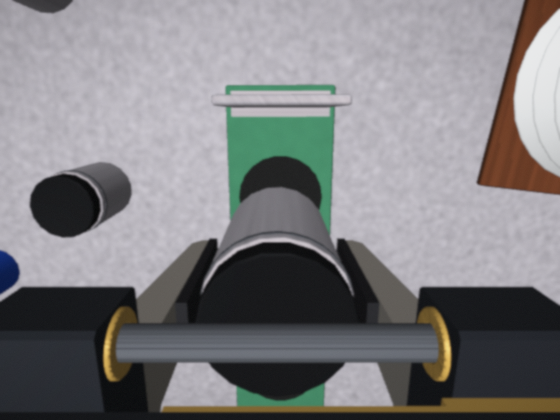

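The XL hangs over the pad nearest the plate, centred on columns 279–281. Lowering it.

Request:
drive_tool(increments=[5, 0, 0.1, 1, 0, 0, 0, 5, 0, 0, 2, 0, 0, 0, 5, 0, 0, 2, 0, 0, 0, 5, 0, 0, 2, 0, 0, 0, 5, 0, 0, 1, 0, 0, 0])

```text
clock: 8.32
eef_pos: [0.6028, 0.1004, 0.0629]
tcp_rot: [0.664, 0.748, -0.001, -0.001]
wrist_force: [0.0, 0.4, -3.6]
grip_width: 0.0598
gripper_force: 25.0
```

Request:
drive_tool(increments=[5, 0, 0, 0.5, 0, 0, 0, 5, 0, 0, 0.1, 0, 0, 0, 5, 0, 0, 0.1, 0, 0, 0, 5, 0, 0, 0, 0, 0, 0, 5, 0, 0, 0, 0, 0, 0])

```text
clock: 8.95
eef_pos: [0.6038, 0.1008, 0.058]
tcp_rot: [0.664, 0.748, 0.0, 0.0]
wrist_force: [0.5, 0.3, -4.2]
grip_width: 0.0597
gripper_force: 25.0
```

```bash
python3 -c "
from h import *
go('P1',.0565)"
```

```text
P1 t 8.95 p [0.6038 0.1008 0.058 ] tool cm [-0.1  -0.09  0.15] yaw y 6.81 tilt [0.0006 0.0001] w 0.0597 F [ 0.5  0.3 -4.2] g 25.0
```

Request:
drive_tool(increments=[5, 0, 0, 0.15, 0, 0, 0, 5, 0, 0, 0, 0, 0, 0, 6.5, 0, 0, 0, 0, 0, 0, 7.5, 0, 0, 0, 0, 0, 0, 9.19, 0, 0, 0, 0, 0, 0])

```text
clock: 9.57
eef_pos: [0.6037, 0.1007, 0.0563]
tcp_rot: [0.664, 0.748, 0.0, 0.0]
wrist_force: [-0.3, -0.1, 0.5]
grip_width: 0.083
gripper_force: 0.0
```

Request:
drive_tool(increments=[9.19, 0, 0, 0, 0, 0, 0, 9.19, 0, 0, -2, 0, 0, 0, 9.19, 0, 0, -3, 0, 0, 0, 9.19, 0, 0, -3, 0, 0, 0, 9.19, 0, 0, -2.5, 0, 0, 0])

```text
clock: 10.2
eef_pos: [0.6041, 0.1009, 0.1639]
tcp_rot: [0.664, 0.748, 0.001, 0.001]
wrist_force: [-0.5, -0.3, -0.4]
grip_width: 0.0919
gripper_force: 0.0
```

```bash
python3 -c "
from h import *
go('L',.045)
"
```

```text
L t 10.2 p [0.6041 0.1009 0.1639] tool cm [ 17.06 -18.36  11.86] yaw y 6.81 tilt [0.002  0.0004] w 0.0919 F [-0.5 -0.3 -0.4] g 0.0
```

Request:
drive_tool(increments=[9.19, 3, -3, 0, 0, 0, 0, 9.19, 4, -4.2, 0, 0, 0, 0, 9.19, 4, -4.2, 0, 0, 0, 0, 9.19, 4, -4.2, 0, 0, 0, 0, 9.19, 2.1, -2.6, 0, 0, 0, 0])

```text
clock: 10.82
eef_pos: [0.4008, 0.2503, 0.1625]
tcp_rot: [0.663, 0.748, 0.001, 0.0]
wrist_force: [0.0, 0.7, 0.6]
grip_width: 0.0918
gripper_force: 0.0
```

Request:
drive_tool(increments=[9.19, 0, 0, 1, 0, 0, 0, 9.19, 0, 0, 2, 0, 0, 0, 9.19, 0, 0, 1.4, 0, 0, 0, 9.19, 0, 0, 0, 0, 0, 0, 9.19, 0, 0, 0, 0, 0, 0])

```text
clock: 11.45
eef_pos: [0.4032, 0.2488, 0.1174]
tcp_rot: [0.664, 0.748, 0.0, 0.0]
wrist_force: [-0.3, -0.4, 0.6]
grip_width: 0.0921
gripper_force: 0.0
```

```bash
python3 -c "
from h import *
go('L',.033)
s,i=snap('wrist','w3.png')
"
```

```text
L t 11.45 p [0.4032 0.2488 0.1174] tool cm [-0.02 -0.14  8.44] yaw y 6.77 tilt [0.0003 0.0001] w 0.0921 F [-0.3 -0.4  0.6] g 0.0
```

View pics/w3.png

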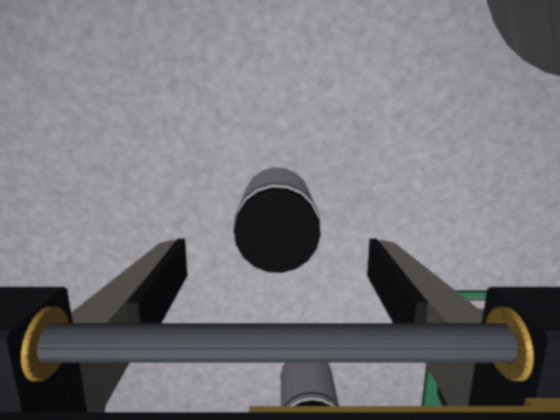

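The L lid is at (277,229), centred between the fingers. Descend, grip and lift.

Request:
drive_tool(increments=[9.19, 0, 0, 1.5, 0, 0, 0, 9.19, 0, 0, 2, 0, 0, 0, 9.19, 0, 0, 2, 0, 0, 0, 9.19, 0, 0, 2, 0, 0, 0, 9.19, 0, 0, 0.9, 0, 0, 0])

```text
clock: 12.12
eef_pos: [0.4019, 0.2485, 0.0317]
tcp_rot: [0.664, 0.748, -0.001, -0.0]
wrist_force: [0.3, 0.2, -0.2]
grip_width: 0.0917
gripper_force: 0.0
```

Request:
drive_tool(increments=[8, 0, 0, 0, 0, 0, 0, 7, 0, 0, 0, 0, 0, 0, 6.2, 0, 0, 0, 0, 0, 0, 5.5, 0, 0, 0, 0, 0, 0, 4.8, 0, 0, 0, 0, 0, 0], force=22)

```text
clock: 12.75
eef_pos: [0.4029, 0.2491, 0.0335]
tcp_rot: [0.664, 0.748, 0.0, 0.0]
wrist_force: [-0.0, 0.3, 4.0]
grip_width: 0.0535
gripper_force: 22.0
```

Request:
drive_tool(increments=[4.5, 0, 0, 0, 0, 0, 0, 4.5, 0, 0, 0, 0, 0, 0, 4.5, 0, 0, 0, 0, 0, 0, 4.5, 0, 0, 0, 0, 0, 0, 4.5, 0, 0, 0, 0, 0, 0])

```text
clock: 13.38
eef_pos: [0.4029, 0.2491, 0.0335]
tcp_rot: [0.664, 0.748, 0.0, 0.0]
wrist_force: [-0.4, -0.8, 6.0]
grip_width: 0.0539
gripper_force: 22.0
```

```bash
python3 -c "
from h import *
go('L',.033);go('P2',.033)
"
```

```text
L t 13.38 p [0.4029 0.2491 0.0335] tool cm [-0.05 -0.12  0.05] yaw y 6.81 tilt [0.0006 0.0004] w 0.0539 F [-0.4 -0.8  6. ] g 22.0
P2 t 13.38 p [0.4029 0.2491 0.0335] tool cm [-25.97  18.12   0.05] yaw y 6.81 tilt [0.0006 0.0004] w 0.0539 F [-0.4 -0.8  6. ] g 22.0
```

Request:
drive_tool(increments=[4.5, 0, 0, -1.5, 0, 0, 0, 4.5, 0, 0, -3.2, 0, 0, 0, 4.5, 0, 0, -3.6, 0, 0, 0, 4.5, 0, 0, -3.2, 0, 0, 0, 4.5, 0, 0, -1.5, 0, 0, 0])

```text
clock: 14.0
eef_pos: [0.403, 0.2492, 0.1651]
tcp_rot: [0.664, 0.748, 0.001, 0.0]
wrist_force: [0.7, 0.5, -3.9]
grip_width: 0.0533
gripper_force: 22.0
```

Request:
drive_tool(increments=[4.5, -1, 0.7, 0, 0, 0, 0, 4.5, -2.5, 1.75, 0, 0, 0, 0, 4.5, -3, 2.1, 0, 0, 0, 0, 4.5, -3, 2.1, 0, 0, 0, 0, 4.5, -3, 2.1, 0, 0, 0, 0])

```text
clock: 14.62
eef_pos: [0.5043, 0.1333, 0.1613]
tcp_rot: [0.664, 0.748, -0.001, -0.001]
wrist_force: [0.1, 1.3, -2.8]
grip_width: 0.0538
gripper_force: 22.0
```

Request:
drive_tool(increments=[4.5, -3, 2.1, 0, 0, 0, 0, 4.5, -3, 2.1, 0, 0, 0, 0, 4.5, -3, 2.1, 0, 0, 0, 0, 4.5, -2.5, 1.75, 0, 0, 0, 0, 4.5, -1.5, 1.05, 0, 0, 0, 0])

```text
clock: 15.25
eef_pos: [0.61, 0.0151, 0.1611]
tcp_rot: [0.664, 0.747, -0.001, -0.001]
wrist_force: [0.9, 0.2, -4.4]
grip_width: 0.0536
gripper_force: 22.0
```

Request:
drive_tool(increments=[4.5, -0.5, 0.35, 0, 0, 0, 0, 4.5, 0, 0, 2, 0, 0, 0, 4.5, 0, 0, 2, 0, 0, 0, 4.5, 0, 0, 0, 0, 0, 0, 4.5, 0, 0, 0, 0, 0, 0])

```text
clock: 15.88
eef_pos: [0.6141, 0.0128, 0.1236]
tcp_rot: [0.664, 0.748, 0.0, 0.0]
wrist_force: [-0.1, 0.4, -2.8]
grip_width: 0.0536
gripper_force: 22.0
```

```bash
python3 -c "
from h import *
go('P2',.0445)
s,i=snap('wrist','w4.png')
"
```

```text
P2 t 15.88 p [0.6141 0.0128 0.1236] tool cm [-0.   -0.06  7.91] yaw y 6.84 tilt [0.0002 0.0001] w 0.0536 F [-0.1  0.4 -2.8] g 22.0
```

View pics/w4.png

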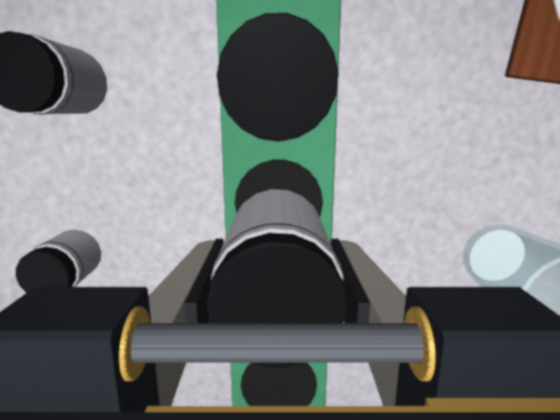

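XL stands upright at (278,77), centred across the rail. L hangs over the next pad at column 279. Lowering it.

Request:
drive_tool(increments=[4.5, 0, 0, 1, 0, 0, 0, 4.5, 0, 0, 2, 0, 0, 0, 4.5, 0, 0, 2, 0, 0, 0, 4.5, 0, 0, 1.7, 0, 0, 0, 4.5, 0, 0, 0.8, 0, 0, 0])

```text
clock: 16.55
eef_pos: [0.6135, 0.0123, 0.0466]
tcp_rot: [0.664, 0.748, -0.001, -0.001]
wrist_force: [-0.3, 0.3, -3.2]
grip_width: 0.0535
gripper_force: 22.0
```

Request:
drive_tool(increments=[4.5, 0, 0, 0.2, 0, 0, 0, 4.5, 0, 0, 0, 0, 0, 0, 4.5, 0, 0, 0, 0, 0, 0, 4.5, 0, 0, 0, 0, 0, 0, 4.5, 0, 0, 0, 0, 0, 0])

```text
clock: 17.18
eef_pos: [0.6143, 0.0123, 0.0464]
tcp_rot: [0.664, 0.748, 0.0, 0.0]
wrist_force: [-0.1, 0.3, -3.1]
grip_width: 0.0542
gripper_force: 22.0
```

```bash
python3 -c "
from h import *
go('P2',.0445)"
```

```text
P2 t 17.18 p [0.6143 0.0123 0.0464] tool cm [ 0.04 -0.06  0.19] yaw y 6.81 tilt [0.0005 0.    ] w 0.0542 F [-0.1  0.3 -3.1] g 22.0
```

Request:
drive_tool(increments=[4.5, 0, 0, 0.17, 0, 0, 0, 4.5, 0, 0, 0, 0, 0, 0, 6, 0, 0, 0, 0, 0, 0, 7, 0, 0, 0, 0, 0, 0, 9.19, 0, 0, 0, 0, 0, 0])

```text
clock: 17.8
eef_pos: [0.6142, 0.0124, 0.0445]
tcp_rot: [0.664, 0.748, 0.0, 0.0]
wrist_force: [0.2, -0.6, -0.0]
grip_width: 0.0782
gripper_force: 0.0
```

Request:
drive_tool(increments=[9.19, 0, 0, 0, 0, 0, 0, 9.19, 0, 0, -2, 0, 0, 0, 9.19, 0, 0, -3, 0, 0, 0, 9.19, 0, 0, -3, 0, 0, 0, 9.19, 0, 0, -2, 0, 0, 0])

```text
clock: 18.42
eef_pos: [0.615, 0.0124, 0.1475]
tcp_rot: [0.664, 0.748, 0.001, 0.001]
wrist_force: [-0.2, -0.3, 0.3]
grip_width: 0.0919
gripper_force: 0.0
```

```bash
python3 -c "
from h import *
go('M',.02)"
```

```text
M t 18.43 p [0.615  0.0124 0.1475] tool cm [  9.37 -15.69  12.71] yaw y 6.81 tilt [0.0028 0.0001] w 0.0919 F [-0.2 -0.3  0.3] g 0.0
```

Request:
drive_tool(increments=[9.19, 1, -2, 0, 0, 0, 0, 9.19, 2.4, -4, 0, 0, 0, 0, 9.19, 2.6, -4.2, 0, 0, 0, 0, 9.19, 2.2, -3.4, 0, 0, 0, 0, 9.19, 1.2, -2, 0, 0, 0, 0])

```text
clock: 19.05
eef_pos: [0.4466, 0.0878, 0.1457]
tcp_rot: [0.664, 0.748, 0.0, 0.0]
wrist_force: [0.8, -0.1, -0.3]
grip_width: 0.0915
gripper_force: 0.0
```

Request:
drive_tool(increments=[9.19, 0, 0, 1.5, 0, 0, 0, 9.19, 0, 0, 2, 0, 0, 0, 9.19, 0, 0, 1.2, 0, 0, 0, 9.19, 0, 0, 0, 0, 0, 0, 9.19, 0, 0, 0, 0, 0, 0])

```text
clock: 19.68
eef_pos: [0.4486, 0.0871, 0.0976]
tcp_rot: [0.664, 0.748, 0.0, 0.0]
wrist_force: [-0.3, -0.2, 0.7]
grip_width: 0.0921
gripper_force: 0.0
```

```bash
python3 -c "
from h import *
go('M',.02)
s,i=snap('wrist','w5.png')
"
```

```text
M t 19.68 p [0.4486 0.0871 0.0976] tool cm [-0.03 -0.03  7.76] yaw y 6.79 tilt [0.0003 0.    ] w 0.0921 F [-0.3 -0.2  0.7] g 0.0
```

View pics/w5.png

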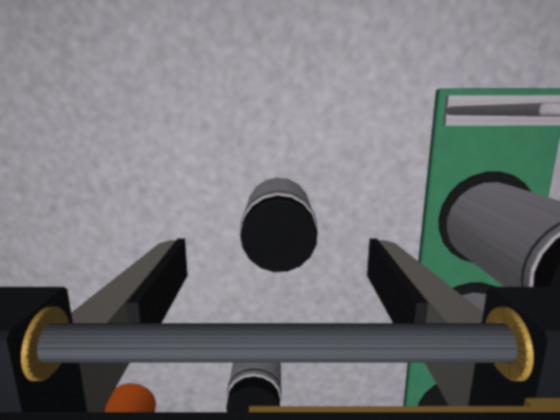

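The M lid is at (279,232), centred, and XL stands upright on its pad at right. Descend, grip and lift.

Request:
drive_tool(increments=[9.19, 0, 0, 1.5, 0, 0, 0, 9.19, 0, 0, 2, 0, 0, 0, 9.19, 0, 0, 2, 0, 0, 0, 9.19, 0, 0, 1.5, 0, 0, 0, 9.19, 0, 0, 0.75, 0, 0, 0])

```text
clock: 20.35
eef_pos: [0.4476, 0.0871, 0.0189]
tcp_rot: [0.664, 0.748, -0.0, -0.0]
wrist_force: [-0.8, -0.3, 0.5]
grip_width: 0.0921
gripper_force: 0.0
```

Request:
drive_tool(increments=[7.8, 0, 0, 0, 0, 0, 0, 6.6, 0, 0, 0, 0, 0, 0, 5.6, 0, 0, 0, 0, 0, 0, 4.9, 0, 0, 0, 0, 0, 0, 4.2, 0, 0, 0, 0, 0, 0], force=20)

```text
clock: 20.98
eef_pos: [0.4484, 0.0873, 0.0202]
tcp_rot: [0.664, 0.748, 0.0, 0.0]
wrist_force: [-0.4, -0.6, 2.5]
grip_width: 0.0474
gripper_force: 20.0
```

Request:
drive_tool(increments=[4, 0, 0, 0, 0, 0, 0, 4, 0, 0, 0, 0, 0, 0, 4, 0, 0, 0, 0, 0, 0, 4, 0, 0, 0, 0, 0, 0, 4, 0, 0, 0, 0, 0, 0])

```text
clock: 21.6
eef_pos: [0.4484, 0.0873, 0.0202]
tcp_rot: [0.664, 0.748, 0.0, 0.0]
wrist_force: [0.3, 0.5, 5.8]
grip_width: 0.047
gripper_force: 20.0
```

```bash
python3 -c "
from h import *
go('M',.02);go('P3',.02)
"
```

```text
M t 21.6 p [0.4484 0.0873 0.0202] tool cm [-0.05 -0.01  0.02] yaw y 6.81 tilt [0.0006 0.0001] w 0.047 F [0.3 0.5 5.8] g 20.0
P3 t 21.6 p [0.4484 0.0873 0.0202] tool cm [-18.13  15.52   0.03] yaw y 6.81 tilt [0.0006 0.0001] w 0.047 F [0.3 0.5 5.8] g 20.0
```

Request:
drive_tool(increments=[4, 0, 0, -1.5, 0, 0, 0, 4, 0, 0, -3, 0, 0, 0, 4, 0, 0, -3, 0, 0, 0, 4, 0, 0, -3, 0, 0, 0, 4, 0, 0, -1.5, 0, 0, 0])

```text
clock: 22.22
eef_pos: [0.4486, 0.0873, 0.1418]
tcp_rot: [0.664, 0.748, 0.001, 0.001]
wrist_force: [-0.1, -0.3, -2.2]
grip_width: 0.0475
gripper_force: 20.0
```

Request:
drive_tool(increments=[4, -1, 0.9, 0, 0, 0, 0, 4, -2, 1.7, 0, 0, 0, 0, 4, -2.7, 2.3, 0, 0, 0, 0, 4, -2.7, 2.3, 0, 0, 0, 0, 4, -2.7, 2.3, 0, 0, 0, 0])

```text
clock: 22.85
eef_pos: [0.556, -0.0133, 0.1382]
tcp_rot: [0.664, 0.748, -0.001, -0.001]
wrist_force: [0.1, -0.3, -1.1]
grip_width: 0.0475
gripper_force: 20.0
```

Request:
drive_tool(increments=[4, -2.7, 2.3, 0, 0, 0, 0, 4, -2.3, 2, 0, 0, 0, 0, 4, -1.5, 1.3, 0, 0, 0, 0, 4, -0.55, 0.5, 0, 0, 0, 0, 4, 0, 0, 1.5, 0, 0, 0])

```text
clock: 23.48
eef_pos: [0.625, -0.0746, 0.1248]
tcp_rot: [0.664, 0.748, 0.0, 0.0]
wrist_force: [-0.3, -0.4, -1.8]
grip_width: 0.0475
gripper_force: 20.0
```

Request:
drive_tool(increments=[4, 0, 0, 2, 0, 0, 0, 4, 0, 0, 2, 0, 0, 0, 4, 0, 0, 1, 0, 0, 0, 4, 0, 0, 0, 0, 0, 0, 4, 0, 0, 0, 0, 0, 0])

```text
clock: 24.1
eef_pos: [0.6249, -0.0745, 0.0753]
tcp_rot: [0.664, 0.748, 0.0, 0.0]
wrist_force: [0.2, -0.9, -1.4]
grip_width: 0.0474
gripper_force: 20.0
```

```bash
python3 -c "
from h import *
go('P3',.031)
s,i=snap('wrist','w6.png')
"
```

```text
P3 t 24.1 p [ 0.6249 -0.0745  0.0753] tool cm [ 0.03 -0.09  4.43] yaw y 6.81 tilt [ 0.0008 -0.0001] w 0.0474 F [ 0.2 -0.9 -1.4] g 20.0
```

View pics/w6.png

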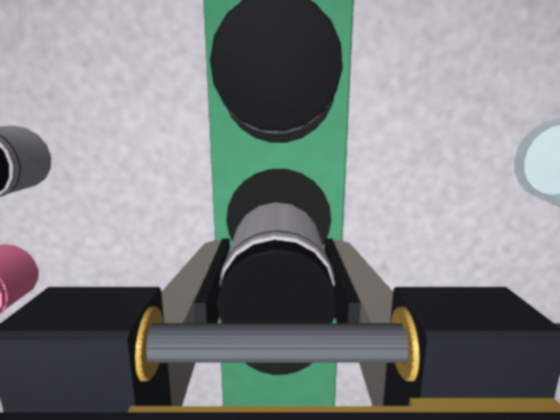

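M is centred over the third pad at column 278, and L stands upright at (276,62). Lowering and releasing.

Request:
drive_tool(increments=[4, 0, 0, 1, 0, 0, 0, 4, 0, 0, 1.5, 0, 0, 0, 4, 0, 0, 1.2, 0, 0, 0, 4, 0, 0, 0.5, 0, 0, 0, 4, 0, 0, 0, 0, 0, 0])

```text
clock: 24.78
eef_pos: [0.6243, -0.0745, 0.0323]
tcp_rot: [0.664, 0.748, -0.0, -0.0]
wrist_force: [-0.1, -0.0, -1.8]
grip_width: 0.0476
gripper_force: 20.0
```

Request:
drive_tool(increments=[4, 0, 0, 0.15, 0, 0, 0, 4, 0, 0, 0, 0, 0, 0, 5.3, 0, 0, 0, 0, 0, 0, 6.3, 0, 0, 0, 0, 0, 0, 8, 0, 0, 0, 0, 0, 0])

```text
clock: 25.4
eef_pos: [0.6246, -0.0745, 0.0316]
tcp_rot: [0.664, 0.748, 0.0, 0.0]
wrist_force: [-0.1, 0.2, -1.1]
grip_width: 0.0709
gripper_force: 0.0
```

Request:
drive_tool(increments=[9.19, 0, 0, 0, 0, 0, 0, 9.19, 0, 0, -2, 0, 0, 0, 9.19, 0, 0, -3, 0, 0, 0, 9.19, 0, 0, -3, 0, 0, 0, 9.19, 0, 0, -2, 0, 0, 0])

```text
clock: 26.02
eef_pos: [0.6253, -0.0746, 0.1342]
tcp_rot: [0.664, 0.748, 0.001, 0.001]
wrist_force: [-0.2, 0.2, 0.1]
grip_width: 0.0917
gripper_force: 0.0
```

```bash
python3 -c "
from h import *
go('S',.011)
"
```

```text
S t 26.02 p [ 0.6253 -0.0746  0.1342] tool cm [  4.25 -17.57  12.27] yaw y 6.8 tilt [ 0.0025 -0.0003] w 0.0917 F [-0.2  0.2  0.1] g 0.0
```

Request:
drive_tool(increments=[9.19, 0.5, -2, 0, 0, 0, 0, 9.19, 1, -4.2, 0, 0, 0, 0, 9.19, 1.2, -4.8, 0, 0, 0, 0, 9.19, 1, -4.2, 0, 0, 0, 0, 9.19, 0.6, -2.3, 0, 0, 0, 0])

```text
clock: 26.65
eef_pos: [0.4433, -0.0523, 0.1318]
tcp_rot: [0.664, 0.748, -0.0, -0.0]
wrist_force: [-0.4, 0.8, 0.2]
grip_width: 0.0916
gripper_force: 0.0
```

Request:
drive_tool(increments=[9.19, 0, 0, 1.5, 0, 0, 0, 9.19, 0, 0, 2, 0, 0, 0, 9.19, 0, 0, 1.3, 0, 0, 0, 9.19, 0, 0, 0, 0, 0, 0, 9.19, 0, 0, 0, 0, 0, 0])

```text
clock: 27.28
eef_pos: [0.4462, -0.0526, 0.0835]
tcp_rot: [0.664, 0.748, 0.0, 0.0]
wrist_force: [0.2, -0.8, -0.1]
grip_width: 0.0917
gripper_force: 0.0
```

```bash
python3 -c "
from h import *
go('S',.011)
s,i=snap('wrist','w7.png')
"
```

```text
S t 27.27 p [ 0.4462 -0.0526  0.0835] tool cm [-0.07 -0.01  7.25] yaw y 6.81 tilt [ 0.0001 -0.    ] w 0.0917 F [ 0.2 -0.8 -0.1] g 0.0
```

View pics/w7.png

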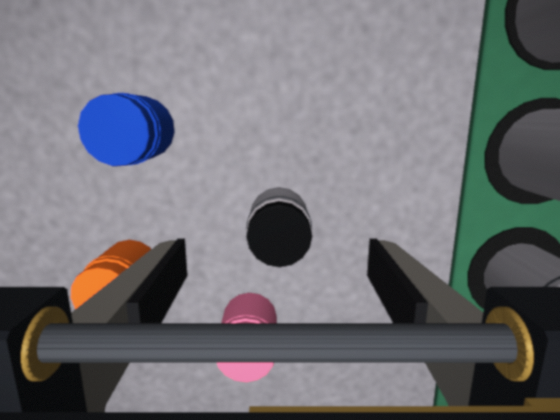

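S (black lid on steel) is at (279,233), centred. Blue (127,128), orange (105,280) and pink (247,350) are clear of the fingers.

Request:
drive_tool(increments=[7.5, 0, 0, 1, 0, 0, 0, 7, 0, 0, 2, 0, 0, 0, 7, 0, 0, 2, 0, 0, 0, 7, 0, 0, 1.5, 0, 0, 0, 7, 0, 0, 0.75, 0, 0, 0])

```text
clock: 27.95
eef_pos: [0.4452, -0.0525, 0.01]
tcp_rot: [0.664, 0.748, -0.0, -0.0]
wrist_force: [-0.1, 0.6, 1.2]
grip_width: 0.0701
gripper_force: 0.0
```

Request:
drive_tool(increments=[6.5, 0, 0, 0, 0, 0, 0, 5.8, 0, 0, 0, 0, 0, 0, 5, 0, 0, 0, 0, 0, 0, 4.3, 0, 0, 0, 0, 0, 0, 3.6, 0, 0, 0, 0, 0, 0], force=18)

```text
clock: 28.58
eef_pos: [0.4461, -0.0526, 0.0113]
tcp_rot: [0.664, 0.748, 0.0, 0.0]
wrist_force: [-0.1, -0.1, 3.5]
grip_width: 0.0416
gripper_force: 18.0
```

Request:
drive_tool(increments=[3.4, 0, 0, 0, 0, 0, 0, 3.4, 0, 0, 0, 0, 0, 0, 3.4, 0, 0, 0, 0, 0, 0, 3.4, 0, 0, 0, 0, 0, 0, 3.4, 0, 0, 0, 0, 0, 0])

```text
clock: 29.2
eef_pos: [0.4461, -0.0526, 0.0112]
tcp_rot: [0.664, 0.748, 0.0, 0.0]
wrist_force: [-0.0, -1.0, 6.1]
grip_width: 0.0417
gripper_force: 18.0
```

```bash
python3 -c "
from h import *
go('S',.011);go('P4',.011)
"
```

```text
S t 29.2 p [ 0.4461 -0.0526  0.0112] tool cm [-0.07 -0.01  0.02] yaw y 6.81 tilt [ 0.0009 -0.0001] w 0.0417 F [-0.  -1.   6.1] g 18.0
P4 t 29.2 p [ 0.4461 -0.0526  0.0112] tool cm [-13.05  17.42   0.04] yaw y 6.81 tilt [ 0.0009 -0.0001] w 0.0417 F [-0.  -1.   6.1] g 18.0
```

Request:
drive_tool(increments=[3.4, 0, 0, -1.3, 0, 0, 0, 3.4, 0, 0, -2.5, 0, 0, 0, 3.4, 0, 0, -3, 0, 0, 0, 3.4, 0, 0, -2.2, 0, 0, 0, 3.4, 0, 0, -1, 0, 0, 0])

```text
clock: 29.82
eef_pos: [0.4459, -0.0526, 0.1124]
tcp_rot: [0.664, 0.748, 0.0, 0.001]
wrist_force: [-0.1, 0.1, -1.1]
grip_width: 0.0421
gripper_force: 18.0
```

Request:
drive_tool(increments=[3.4, -0.7, 0.9, 0, 0, 0, 0, 3.4, -1.5, 2, 0, 0, 0, 0, 3.4, -1.9, 2.6, 0, 0, 0, 0, 3.4, -1.9, 2.6, 0, 0, 0, 0, 3.4, -1.9, 2.6, 0, 0, 0, 0])

```text
clock: 30.45
eef_pos: [0.562, -0.1192, 0.1094]
tcp_rot: [0.664, 0.748, -0.0, -0.001]
wrist_force: [-0.6, -0.9, -1.9]
grip_width: 0.0414
gripper_force: 18.0
```

Request:
drive_tool(increments=[3.4, -1.9, 2.6, 0, 0, 0, 0, 3.4, -1.7, 2.2, 0, 0, 0, 0, 3.4, -1.1, 1.5, 0, 0, 0, 0, 3.4, -0.4, 0.5, 0, 0, 0, 0, 3.4, 0, 0, 1, 0, 0, 0])

```text
clock: 31.08
eef_pos: [0.6349, -0.1611, 0.1001]
tcp_rot: [0.664, 0.748, 0.0, -0.0]
wrist_force: [-0.3, -0.1, -0.9]
grip_width: 0.0417
gripper_force: 18.0
```

Request:
drive_tool(increments=[3.4, 0, 0, 2, 0, 0, 0, 3.4, 0, 0, 2, 0, 0, 0, 3.4, 0, 0, 0.5, 0, 0, 0, 3.4, 0, 0, 0, 0, 0, 0, 3.4, 0, 0, 0, 0, 0, 0])

```text
clock: 31.7
eef_pos: [0.6353, -0.161, 0.0564]
tcp_rot: [0.664, 0.748, 0.0, 0.0]
wrist_force: [0.2, 0.7, -1.4]
grip_width: 0.0416
gripper_force: 18.0
```

```bash
python3 -c "
from h import *
go('P4',.022)
s,i=snap('wrist','w8.png')
"
```

```text
P4 t 31.7 p [ 0.6353 -0.161   0.0564] tool cm [-0.05 -0.08  3.44] yaw y 6.81 tilt [ 0.0009 -0.0002] w 0.0416 F [ 0.2  0.7 -1.4] g 18.0
```

View pics/w8.png

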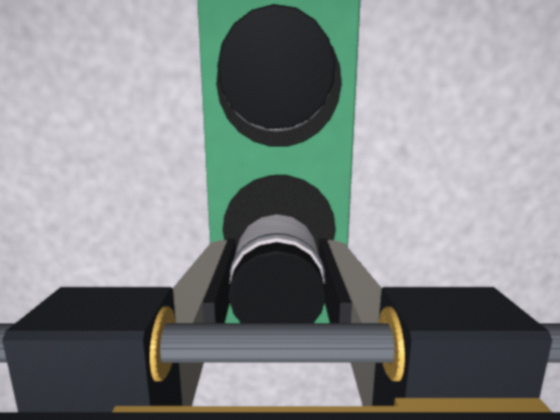

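S is centred over the last pad at column 278, and M stands on its pad at (277,67). Lower, release, rise, then back off towards the robot for a clear view.

Request:
drive_tool(increments=[3.4, 0, 0, 1, 0, 0, 0, 3.4, 0, 0, 1.2, 0, 0, 0, 3.4, 0, 0, 0.8, 0, 0, 0, 3.4, 0, 0, 0.2, 0, 0, 0, 3.4, 0, 0, 0, 0, 0, 0])

```text
clock: 32.38
eef_pos: [0.6348, -0.1609, 0.0237]
tcp_rot: [0.664, 0.748, -0.0, -0.0]
wrist_force: [0.0, 0.0, -1.8]
grip_width: 0.0416
gripper_force: 18.0
```

Request:
drive_tool(increments=[3.4, 0, 0, 0.18, 0, 0, 0, 3.4, 0, 0, 0, 0, 0, 0, 4.7, 0, 0, 0, 0, 0, 0, 5.7, 0, 0, 0, 0, 0, 0, 7.5, 0, 0, 0, 0, 0, 0])

```text
clock: 33.0
eef_pos: [0.6348, -0.1609, 0.0222]
tcp_rot: [0.664, 0.748, 0.0, 0.0]
wrist_force: [0.8, -0.2, 0.2]
grip_width: 0.0651
gripper_force: 0.0
```

Request:
drive_tool(increments=[8, 0, 0, 0, 0, 0, 0, 8, 0, 0, -2, 0, 0, 0, 8, 0, 0, -4, 0, 0, 0, 8, 0, 0, -5, 0, 0, 0, 8, 0, 0, -5, 0, 0, 0])

```text
clock: 33.62
eef_pos: [0.6348, -0.1609, 0.1851]
tcp_rot: [0.664, 0.748, 0.0, 0.0]
wrist_force: [0.7, 0.0, -0.3]
grip_width: 0.0794
gripper_force: 0.0
```

Request:
drive_tool(increments=[8, -4, -3, 0, 0, 0, 0, 8, -4, -4, 0, 0, 0, 0, 8, -4, -4, 0, 0, 0, 0, 8, -4, -4, 0, 0, 0, 0, 8, -3, -3, 0, 0, 0, 0])

```text
clock: 34.25
eef_pos: [0.4772, -0.3727, 0.1837]
tcp_rot: [0.664, 0.748, -0.0, 0.001]
wrist_force: [0.4, 0.3, 0.3]
grip_width: 0.0797
gripper_force: 0.0
```

```bash
python3 -c "
from h import *
go('P4')
s,a=snap('top','top2.png'); s,b=snap('side','side2.png')
c=np.hstack([cv2.resize(a[80:220,160:440],(560,280)),b[100:380,240:440]]); print(c.shape)
cv2.imwrite('pics/fin.png',c[:,:,::-1])
"
```

```text
P4 t 34.25 p [ 0.4772 -0.3727  0.1837] tool cm [ 1.911e+01  1.811e+01 -1.000e-02] yaw y 6.76 tilt [ 0.0011 -0.0011] w 0.0797 F [0.4 0.3 0.3] g 0.0
(280, 760, 3)
```

View pics/fin.png

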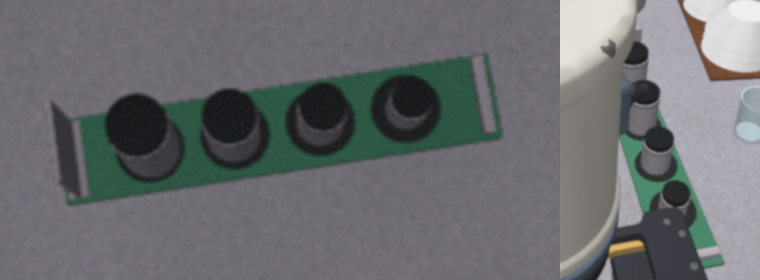

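All four stand upright in order from the plate, with lids in the crop at XL (138,124), L (230,117), M (324,106) and S (411,101). One numeric check, and hand in if they are centred.

```bash
python3 -c "
from h import *
ok=True
for k,u,v,z in(('P1',138,124,.115),('P2',230,117,.097),('P3',324,106,.079),('P4',411,101,.061)):
    d=(atz('top',None,160+u/2,80+v/2,z)[:2]-T[k])*1000; print(k,d.round(1)); ok&=np.hypot(*d)<5
if ok: print(bot.close_job())
"
```

```text
P1 [-1.5 -4.3]
P2 [-4.1 -0.2]
P3 [-2.6 -1.5]
P4 [-6.7  1.2]
```

The crop readings are coarse, so I'll look at an enlarged crop.

```bash
python3 -c "
import cv2,numpy as np
a=cv2.imread('pics/top2.png')[110:180,205:405]
a=cv2.resize(a,(800,280),interpolation=cv2.INTER_CUBIC)
a=np.clip(a.astype(float)*2,0,255).astype(np.uint8)
cv2.imwrite('pics/fin2.png',a)
"
```

```text
(no output)
```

View pics/fin2.png

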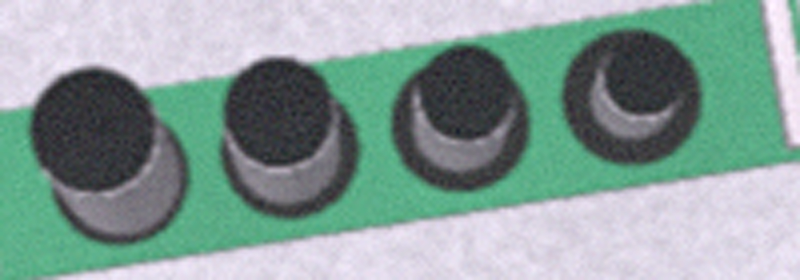

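```bash
python3 -c "
from h import *
ok=True
for k,u,v,z in(('P1',93,129.5,.115),('P2',280,112,.097),('P3',465,92,.079),('P4',644,73,.061)):
    d=(atz('top',None,204.6+u/4,109.6+v/4,z)[:2]-T[k])*1000; print(k,d.round(1)); ok&=np.hypot(*d)<5
if ok: print(bot.close_job())
"
```

```text
P1 [-1.4 -2.2]
P2 [-2.4  0.5]
P3 [-1.7  0.7]
P4 [-1.4  0.8]
the job is handed in; nothing more can be done
None
```

All four steel canisters stand upright and released on their pads, tallest at the end plate down to shortest at the low bar; each measured within about 3 mm of its pad centre, and the job was handed in at about 34 s.

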